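# Set and lock the length stop on the frame jig

### The arm

A 6-joint arm with a two-finger parallel gripper is mounted at the origin on the work surface. World frame = base frame: x ahead of the robot, y to its left, z up, the work surface at z = 0. Lengths are in m, angles in rad, forces in N, time in s.
With the tool pointing down it reaches from about 0.3 to 0.875 m from the base axis. Payload 6.4 kg.
Tool frame: the origin (TCP) lies on the centre line of the jaws, within the pads' length; the fingertips stand 11 mm ahead of it and the grasp point (between the pads) lies 8 mm behind it; x points along the fingers, y is the direction in which the jaws open and shut, and the axes are right-handed (so a half turn about x gives the same grasp; the last joint's range is limited). The gripper opens to 85 mm and grips with 20 to 120 N. Pads are 22 mm wide; open, the fingers measure 114 mm over their backs; the gripper's body (76 mm by 85 mm) begins 54 mm behind the grasp point. The pads swing forward as they close: fully open they stand 13 mm farther back than shut.
Start: joints at [-1.527, 0.181, 1.607, -0, 1.354, -0.206], TCP at [0.142, -0.557, 0.242] pointing down, gripper open.
Joint ranges: [-2.99, 2.99], [-0.89, 2.07], [0.3, 2.58], [-1.14, 4.28], [0, 2.63], [-3.12, 3.12]. Speed limits (rad/s): [2.57, 2.57, 3.01, 3.14, 3.14, 3.14].

### API

Orientations are given as a unit quaternion [w, x, y, z].
In Python, from bench import ctrl, camera, hand_in gives the robot as it stands. The module is installed in compiled form; this text tells all that it offers.
- The arm moves only by the tool drive_tool, never from a script. Its argument "increments" is a list of rows, each a list of 7 numbers: the shift along the tool's x, y, z in m, then the turn, a rotation vector about the tool's x, y, z in degrees, then the gripper's target within -1 to 1 (fully open at 1, half-way at 0, shut at -1). In form: [[dx, dy, dz, rx, ry, rz, claw], ...]. A call has 1 to 10 rows; each row shifts and turns the commanded pose from where the row before left it, along the tool's axes as they then stand; what a row does not reach is not made up. A row lasts 1/8 s, in which the tool goes at most 62.5 mm and 10.7 degrees, less where a joint would pass 70% of its speed; a pose out of reach is approached as far as the arm can. A call is refused whole if a number of a shift passes 0.0625 or a number of a turn 10.7, either way. A call with a gripper value outside its range is refused whole. The fingers move at their own pace and stop on an object; the grip force is fixed at half the most. Time passes only in rows, so rows that do not move let the fingers close. It gives the time, the measured TCP pose, the force and the opening at its end, in the units of the state.
- ctrl.get_obs(): the state, without advancing time (a new reading comes with each control period).
- camera(name): name is "scene" or "top" or "wrist"; returns a dict with "img" (384x512x3 uint8, red, green, blue), "depth" (384x512 float32, m along the optical axis (not along the pixel's ray), 0 where there is no reading), "fx", "fy", "cx", "cy" (pixels), "world_from_camera" (4x4, takes a point from camera to world coordinates); the wrist camera has in their place "hand_eye" (4x4, takes a point from camera to tool coordinates, whose origin is the TCP and whose axes are the tool frame's). Camera axes: x right, y down, z forward; pixel columns grow to the right and rows downward; lengths in m; the calibration is good to about 2 mm. The wrist camera is an equidistant fisheye: a pixel r from the principal point sees the ray r / f radians off the axis. A picture is of the moment at which its call begins: read the wrist's pose just before it.
- hand_in(): hands the job in, once; it reports no verdict.
The state is a dict: "time_s": time; "q": joint angles; "dq": joint speeds; "joint_efforts": joint torques, N m; "eef_pos": TCP position; "eef_rot": TCP orientation; "wrist_force": force on the tool from outside, world axes, zero at the start; "torque": the same for the moment, N m; "opening": opening from 0.0 (shut) to 1.0 (fully open).
Only numpy, scipy, OpenCV 4.12 (cv2) and the standard library are available. Lean on these libraries where they do the work, as an engineer would, in place of code of your own. Each camera call takes 0.05 s, during which the arm holds its last target.

### The job

Slide the length stop with the red knob along its rail until the centre of its knob is level with the yellow marker clip (not the blue one), and lock it there by turning the red knob clockwise until it is tight. Leave the stop with the black knob as it is.

Things in the scene. Friction and masses are not known exactly. Their poses are not given: they have to be found in the camera images.
- red_grip (a point): Red knob, on its axis, 89 mm above the table. Upright bar grip, 44 mm long (x axis), 14 thick, top at 103 mm, on a disc (diameter 42, top at 66). Turns with the knob; z up. Sits on a grey stop (62 mm across its rail, 66 along, top at 58), sliding 125 mm either way from the middle of its 360 mm rail. Loose, it slides with about 2 N, by the knob; a white pointer in front is level with the axis.
- red_knob (a joint): Angle of the red knob, rad: 0 = fully loose, bar square across the rail; grows clockwise seen from above, to an end stop at 1.3 = fully tight, bar almost along the rail. Light: under 0.4 N m. From about 0.75 on it presses a shoe on the rail; from 1.0 on the stop is locked. Stays where it is left.
- yellow_mark: Yellow marker clip, 12 mm wide along the rail, 24 across, top at 17.5 mm, fixed on the front (robot's side) edge of the red stop's rail. Origin 7 mm behind the clip's middle and 38 mm in front of the rail's centre line. y axis: along the rail, the line on which the stop slides; x: across the rail, away from the robot. A like blue clip sits on the rail's other half.
- black_tip (a point): White-marked end of the black knob's bar, 21 mm from that knob's axis, 89 mm above the table. Same shape as the red knob; tight, on an equal stop locked on a second rail, 100 to 250 mm nearer or farther than the red one. To be left alone.

How it is judged:
At the end, for the whole second after the job is handed in: The red knob's axis is within 12 mm of the yellow clip's middle, measured along the rail; the red knob is turned clockwise to at least 1.0 rad (of 1.3), so the stop is locked; the black knob and its stop are where they were (its bar end within 10 mm) (y of red_grip in the frame of yellow_mark between -0.012 and 0.012 m and value of joint red_knob above 1 rad and distance of black_tip from where it was at the start of the episode below 0.01 m); the robot touches nothing.
It fails at once if the stop with the black knob is shifted or its knob turned (bar end moved more than 10 mm) (distance of black_tip from where it was at the start of the episode above 0.01 m).
It also fails if it takes over 32 s, if anything falls off the work surface, if the arm or the gripper's body presses on something with over 40 N, if the wrist force passes 120 N, or if a joint passes its speed limit or range.

## Working session

There is one attempt and no reset: what is moved stays moved. The work goes in short steps, Python scripts to look and compute and a tool call to move; the robot and the scene stay as the last step left them, time stands still between calls to the robot, and variables do not carry over. Pictures are saved under pics/ and viewed, and the job is handed in when it is done.

Besides the shell and the picture viewer there is one more tool, called after "Request:" by a JSON object that holds its "op" and its "data", one argument or row to a line. drive_tool: Moves the arm, as the interface text tells. Its arguments: {"type":"object","properties":{"increments":{"type":"array","items":{"type":"array","items":{"type":"number"}}}},"required":["increments"]}

```bash
mkdir -p pics; python3 - <<'E'
from bench import ctrl,camera
import cv2,numpy as np
o=ctrl.get_obs();print({k:np.round(v,4) for k,v in o.items()})
for n in("scene","top"):
    c=camera(n);cv2.imwrite(f"pics/{n}0.png",c["img"][:,:,::-1]);print(n,c["fx"],c["cx"],c["cy"],np.round(c["world_from_camera"],3).tolist())
    np.savez(f"{n}0.npz",**c)
E
```

```text
{'time_s': np.float64(0.0), 'q': array([-1.5273,  0.1815,  1.608 , -0.    ,  1.3538, -0.2063]), 'dq': array([-0.0012, -0.0013, -0.0004, -0.0004, -0.0003, -0.0002]), 'joint_efforts': array([-0.00000e+00, -4.44874e+01, -3.51328e+01, -3.00000e-04,
        9.10000e-03,  0.00000e+00]), 'eef_pos': array([ 0.1421, -0.5566,  0.2414]), 'eef_rot': array([ 0.0875,  0.7016,  0.0887, -0.7016]), 'wrist_force': array([-0.1605,  0.0981,  0.3236]), 'torque': array([ 0.0353, -0.0246, -0.0062]), 'opening': np.float64(1.0011)}
scene 358.3230395501184 253.37105037154947 196.4514500277986 [[0.116, 0.682, -0.722, 1.024], [0.993, -0.085, 0.08, -0.091], [-0.007, -0.727, -0.687, 0.535], [0.0, 0.0, 0.0, 1.0]]
top 494.3689524744076 263.78985928076037 188.74172888876862 [[-0.02, -1.0, 0.016, 0.54], [-1.0, 0.02, 0.008, -0.049], [-0.009, -0.016, -1.0, 0.737], [0.0, 0.0, 0.0, 1.0]]
```

View pics/scene0.png

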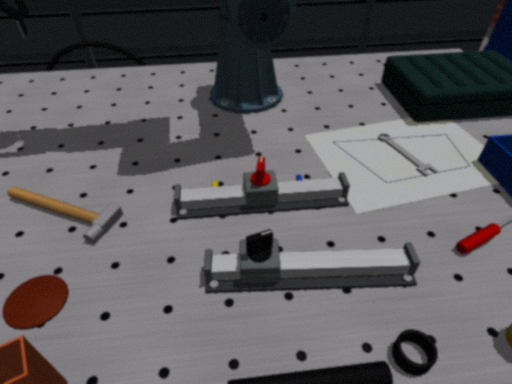

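View pics/top0.png

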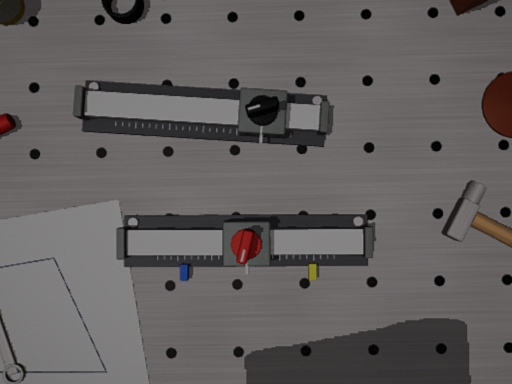

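The top view shows the red knob near (246,244), the yellow clip at (313,272) and the blue one at (184,272). The black stop is farther out, at (262,110). Next I'll measure these.

```bash
cat > h.py <<'E'
import numpy as np,cv2
def onplane(c,u,v,z):
    T=np.array(c["world_from_camera"]);d=T[:3,:3]@[(u-c["cx"])/c["fx"],(v-c["cy"])/c["fy"],1];p=T[:3,3]
    return p+d*(z-p[2])/d[2]
def blobs(c,lo,hi,mina=15):
    h=cv2.cvtColor(c["img"],cv2.COLOR_RGB2HSV);m=cv2.inRange(h,np.array(lo),np.array(hi))
    n,l,s,ce=cv2.connectedComponentsWithStats(m);return [(s[i].tolist(),ce[i],l==i) for i in range(1,n) if s[i][4]>=mina]
E
python3 - <<'E'
from h import *
for n in("top","scene"):
    c=dict(np.load(f"{n}0.npz"))
    print(n)
    for nm,lo,hi,z in(("yel",(22,120,80),(35,255,255),.0175),("blue",(105,120,60),(130,255,255),.0175)):
        for s,ce,m in blobs(c,lo,hi,8): print(nm,s,ce.round(1),onplane(c,*ce,z).round(4))
    for s,ce,m in blobs(c,(0,150,90),(6,255,255),40):
        print("red",s,ce.round(1),onplane(c,*ce,.089).round(4))
    # depth high points
    T=c["world_from_camera"];v,u=np.mgrid[:384,:512];d=c["depth"]
    P=np.stack([(u-c["cx"])/c["fx"]*d,(v-c["cy"])/c["fy"]*d,d],-1)@T[:3,:3].T+T[:3,3]
    for nm,xr in(("redbar",(.3,.5)),("blackbar",(.55,.8))):
        m=(d>0)&(P[...,2]>.085)&(P[...,2]<.112)&(P[...,0]>xr[0])&(P[...,0]<xr[1])&(abs(P[...,1])<.25)
        q=P[m];
        if len(q)<10: print(nm,len(q));continue
        (r)=cv2.minAreaRect((q[:,:2]*1000).astype(np.float32));print(nm,len(q),r,np.median(q[:,2]))
    # rail top: bright
c=dict(np.load("top0.npz"));
im=c["img"][190:290,100:390,::-1];cv2.imwrite("pics/crop0.png",cv2.resize(im,None,fx=2.7,fy=2.7,interpolation=cv2.INTER_CUBIC))
h=cv2.cvtColor(c["img"],cv2.COLOR_RGB2HSV);m=cv2.inRange(h,(0,0,150),(180,60,255));m[:225]=0;m[265:]=0;m[:,:125]=0;m[:,370:]=0
pts=cv2.findNonZero(m);r=cv2.minAreaRect(pts);print(r);
for p in cv2.boxPoints(r):print(p,onplane(c,*p,.03))
E
```

```text
top
yel [309, 264, 8, 16, 127] [312.5 271.6] [ 0.4296 -0.1113  0.0175]
blue [180, 264, 8, 17, 132] [183.5 271.9] [0.4327 0.0761 0.0175]
red [0, 116, 9, 13, 87] [  3.3 122. ] [0.6451 0.2984 0.089 ]
red [231, 230, 22, 34, 454] [241.1 243.9] [ 0.4784 -0.0125  0.089 ]
red [255, 239, 6, 16, 49] [258.  246.7] [ 0.4744 -0.0346  0.089 ]
redbar 379 ((476.50482177734375, -17.09342384338379), (14.011346817016602, 43.83871078491211), 75.61809539794922) 0.10235646330581205
blackbar 420 ((658.3885498046875, -42.845481872558594), (14.421977043151855, 43.700687408447266), 15.065693855285645) 0.10206726062679816
scene
yel [212, 181, 7, 6, 35] [215.1 183.3] [ 0.4275 -0.1091  0.0175]
blue [490, 135, 22, 22, 154] [501.6 142.8] [0.3632 0.6025 0.0175]
blue [297, 175, 5, 5, 23] [298.8 177.1] [0.4298 0.0771 0.0175]
red [257, 158, 8, 13, 65] [260.1 164.9] [ 0.4651 -0.0151  0.089 ]
red [262, 172, 9, 12, 72] [265.8 178.1] [ 0.5067 -0.0093  0.089 ]
red [459, 224, 41, 26, 468] [480.  236.3] [0.6928 0.3129 0.089 ]
redbar 157 ((478.0626525878906, -16.54166603088379), (14.183460235595703, 42.051177978515625), 76.57936096191406) 0.1021374174741635
blackbar 360 ((658.8216552734375, -42.08582305908203), (15.123212814331055, 43.59748840332031), 15.134933471679688) 0.10107915575533216Traceback (most recent call last):
  File "<stdin>", line 21, in <module>
cv2.error: OpenCV(4.12.0) /io/opencv/modules/imgproc/src/convhull.cpp:143: error: (-215:Assertion failed) total >= 0 && (depth == CV_32F || depth == CV_32S) in function 'convexHull'
```

View pics/crop0.png

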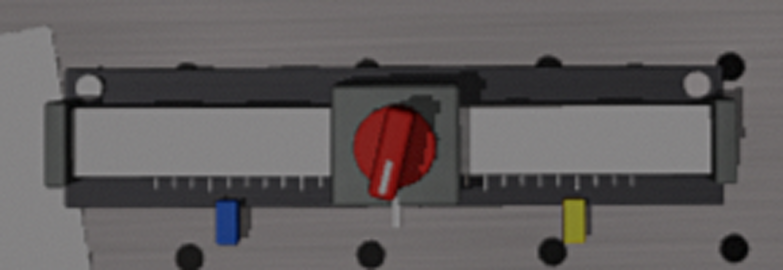

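```bash
cat >> h.py <<'E'
from scipy.spatial.transform import Rotation as Ro
def pose(o):
    q=o["eef_rot"];return Ro.from_quat([q[1],q[2],q[3],q[0]]).as_matrix(),np.array(o["eef_pos"])
def plan(o,target,ydir):
    R,p=pose(o)
    y=np.array([ydir[0],ydir[1],0]);y/=np.linalg.norm(y)
    if y@R[:,1]<0:y=-y
    x=np.array([0,0,-1.]);Rt=np.stack([x,y,np.cross(x,y)],1)
    rv=np.degrees(Ro.from_matrix(R.T@Rt).as_rotvec())
    print("now",p.round(4),"q",np.round(o["q"],3),"F",np.round(o["wrist_force"],1),"open",round(float(o["opening"]),3))
    print("R",R.round(3).tolist());print("shift in tool",(R.T@(np.array(target)-p)).round(4),"rotvec deg",rv.round(2), "shift in target-tool",(Rt.T@(np.array(target)-p)).round(4))
E
python3 - <<'E'
from h import *
from bench import ctrl
plan(ctrl.get_obs(),[.477,-.017,.242],[.249,.969])
E
```

```text
now [ 0.1421 -0.5567  0.2415] q [-1.527  0.181  1.608  0.     1.354 -0.206] F [0.3 0.7 0.1] open 0.999
R [[-0.0, 0.247, -0.969], [0.002, -0.969, -0.247], [-1.0, -0.002, -0.0]]
shift in tool [ 3.000e-04 -4.401e-01 -4.579e-01] rotvec deg [28.72  0.    0.09] shift in target-tool [-5.00e-04 -6.06e-01 -1.90e-01]
```

Request:
{"op": "drive_tool", "data": {
  "increments": [
    [0,-0.038,-0.04,0,0,0,1],
    [0,-0.038,-0.04,0,0,0,1],
    [0,-0.038,-0.04,0,0,0,1],
    [0,-0.038,-0.04,0,0,0,1],
    [0,-0.038,-0.04,0,0,0,1],
    [0,-0.038,-0.04,0,0,0,1],
    [0,-0.038,-0.04,0,0,0,1],
    [0,-0.038,-0.04,0,0,0,1],
    [0,-0.038,-0.04,0,0,0,1],
    [0,-0.038,-0.04,0,0,0,1]
  ]
}}

```text
time_s: 1.35
eef_pos: [0.4364, -0.0883, 0.2422]
eef_rot: [0.088, 0.702, 0.088, -0.702]
wrist_force: [0.5, -0.9, 0.2]
opening: 0.997
```

Request:
{"op": "drive_tool", "data": {
  "increments": [
    [0,0,0,-10.1,0,0,1],
    [0,0,0,-10.1,0,0,1],
    [0,0,0,-10.1,0,0,1],
    [0,0,0,-10.1,0,0,1],
    [0,0,0,-10.1,0,0,1],
    [0,0,0,-10.1,0,0,1],
    [0,0,0,-10.1,0,0,1],
    [0,0,0,-10.1,0,0,1],
    [0,0,0,-10.1,0,0,1],
    [0,0,0,-10.1,0,0,1]
  ]
}}

```text
time_s: 2.6
eef_pos: [0.4355, -0.0899, 0.2419]
eef_rot: [0.598, 0.377, 0.599, -0.377]
wrist_force: [-0.3, -0.3, -0.3]
opening: 0.999
```

Request:
{"op": "drive_tool", "data": {
  "increments": [
    [0,0,0,-10.1,0,0,1],
    [0,0,0,-10.1,0,0,1],
    [0,0,0,-10.1,0,0,1],
    [0,0,0,-10.1,0,0,1],
    [0,0,0,-10.1,0,0,1],
    [0,0,0,0,0,0,1]
  ]
}}

```text
time_s: 3.35
eef_pos: [0.4356, -0.0899, 0.242]
eef_rot: [0.701, 0.088, 0.702, -0.088]
wrist_force: [0.1, 0.6, -0.4]
opening: 1.002
```

```bash
python3 - <<'E'
from h import *
from bench import ctrl,camera
o=ctrl.get_obs();print(o["time_s"])
plan(o,[.477,-.017,.082],[.249,.969])
c=camera("wrist");cv2.imwrite("pics/w1.png",c["img"][:,:,::-1])
E
```

```text
3.35
now [ 0.4356 -0.0899  0.242 ] q [-0.472 -0.122  1.918  0.     1.346 -1.793] F [ 0.1  0.6 -0.4] open 1.002
R [[-0.001, 0.247, 0.969], [0.0, 0.969, -0.247], [-1.0, 0.0, -0.001]]
shift in tool [0.16   0.0809 0.0223] rotvec deg [ 0.13 -0.04 -0.01] shift in target-tool [0.16  0.081 0.022]
```

View pics/w1.png

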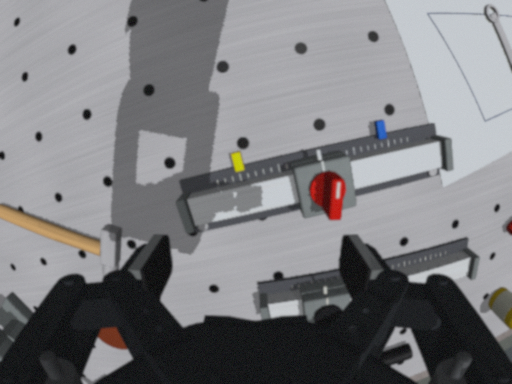

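The wrist view shows the red bar at (333,195) and the yellow clip at (237,161), and the jaws are aligned with the bar. I'll move above the knob and lower partway.

Request:
{"op": "drive_tool", "data": {
  "increments": [
    [0,0.027,0.0073,0,0,0,1],
    [0,0.027,0.0075,0,0,0,1],
    [0,0.027,0.0075,0,0,0,1],
    [0.05,0,0,0,0,0,1],
    [0.05,0,0,0,0,0,1],
    [0,0,0,0,0,0,1],
    [0,0,0,0,0,0,1]
  ]
}}

```text
time_s: 4.28
eef_pos: [0.4783, -0.0174, 0.1439]
eef_rot: [0.702, 0.088, 0.701, -0.088]
wrist_force: [-0.1, 0.1, 0.9]
opening: 0.999
```

```bash
python3 - <<'E'
from h import *
from bench import ctrl,camera
o=ctrl.get_obs();print(o["time_s"])
plan(o,[.477,-.017,.082],[.249,.969])
c=camera("wrist");cv2.imwrite("pics/w2.png",c["img"][:,:,::-1])
E
```

```text
4.275
now [ 0.4783 -0.0174  0.1439] q [-0.285  0.081  1.934 -0.     1.125 -1.607] F [-0.1  0.1  0.9] open 0.999
R [[0.002, 0.247, 0.969], [-0.0, 0.969, -0.247], [-1.0, -0.0, 0.002]]
shift in tool [ 0.0619  0.     -0.0014] rotvec deg [0.13 0.1  0.  ] shift in target-tool [ 0.0619  0.     -0.0013]
```

View pics/w2.png

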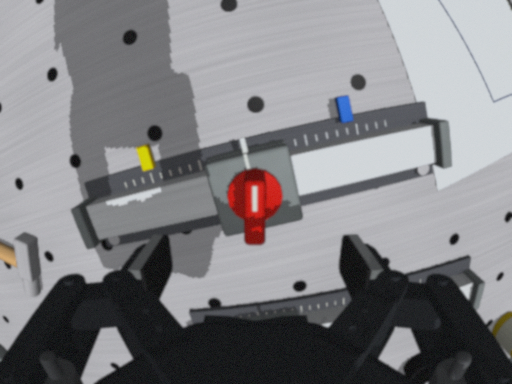

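The bar is centred between the jaws at column 255. I'll descend and grip it.

Request:
{"op": "drive_tool", "data": {
  "increments": [
    [0.03,0,-0.001,0,0,0,1],
    [0.03,0,0,0,0,0,1],
    [0,0,0,0,0,0,0],
    [0,0,0,0,0,0,-1],
    [0,0,0,0,0,0,-1],
    [0,0,0,0,0,0,-1],
    [0,0,0,0,0,0,-1],
    [0,0,0,0,0,0,-1],
    [0,0,0,0,0,0,-1]
  ]
}}

```text
time_s: 5.45
eef_pos: [0.4771, -0.0171, 0.0836]
eef_rot: [0.702, 0.087, 0.701, -0.088]
wrist_force: [-1.9, 0.3, 7.3]
opening: 0.153
```

```bash
python3 - <<'E'
from h import *
from bench import ctrl,camera
o=ctrl.get_obs();print(o["time_s"])
plan(o,[.4755,-.111,o["eef_pos"][2]],[.249,.969])
E
```

```text
5.45
now [ 0.4771 -0.0171  0.0836] q [-0.285  0.179  1.97  -0.     0.99  -1.608] F [-1.9  0.3  7.3] open 0.153
R [[0.002, 0.245, 0.969], [-0.001, 0.969, -0.245], [-1.0, -0.0, 0.002]]
shift in tool [ 0.0001 -0.0915  0.0215] rotvec deg [0.22 0.1  0.01] shift in target-tool [ 0.     -0.0914  0.0218]
```

Request:
{"op": "drive_tool", "data": {
  "increments": [
    [0,-0.0092,0.0022,0,0,0,-1],
    [0,-0.0118,0.0028,0,0,0,-1],
    [0,-0.0118,0.0028,0,0,0,-1],
    [0,-0.0118,0.0028,0,0,0,-1],
    [0,-0.0118,0.0028,0,0,0,-1],
    [0,-0.0118,0.0027,0,0,0,-1],
    [0,-0.0118,0.0027,0,0,0,-1],
    [0,-0.0115,0.0027,0,0,0,-1],
    [0,0,0,0,0,0,-1],
    [0,0,0,0,0,0,-1]
  ]
}}

```text
time_s: 6.7
eef_pos: [0.4759, -0.1117, 0.0836]
eef_rot: [0.703, 0.087, 0.701, -0.088]
wrist_force: [-0.0, -2.4, 5.7]
opening: 0.155
```

```bash
python3 - <<'E'
from h import *
from bench import ctrl,camera
o=ctrl.get_obs();print(o["time_s"])
plan(o,[.4755,-.111,o["eef_pos"][2]],[.249,.969])
c=camera("top");cv2.imwrite("pics/t3.png",c["img"][:,:,::-1])
for s,ce,m in blobs(c,(22,120,80),(35,255,255),8): print(s,ce)
c=camera("scene");cv2.imwrite("pics/s3.png",cv2.resize(c["img"][120:320,130:450,::-1],None,fx=2.5,fy=2.5))
for s,ce,m in blobs(c,(22,120,80),(35,255,255),8): print(s,ce)
E
```

```text
6.7
now [ 0.4759 -0.1117  0.0836] q [-4.740e-01  2.020e-01  1.943e+00 -1.000e-03  9.940e-01 -1.796e+00] F [-0.  -2.4  5.7] open 0.155
R [[0.002, 0.246, 0.969], [-0.002, 0.969, -0.246], [-1.0, -0.001, 0.003]]
shift in tool [-0.      0.0006 -0.0005] rotvec deg [0.2  0.17 0.07] shift in target-tool [ 0.      0.0006 -0.0005]
```

View pics/t3.png

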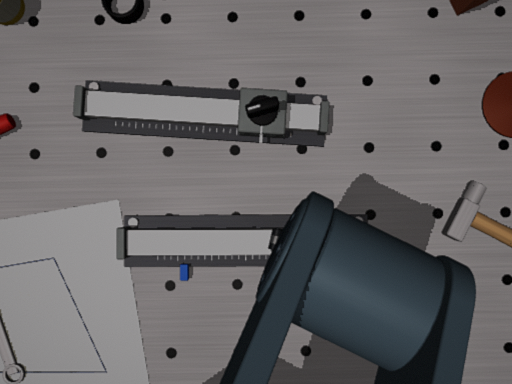

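View pics/s3.png

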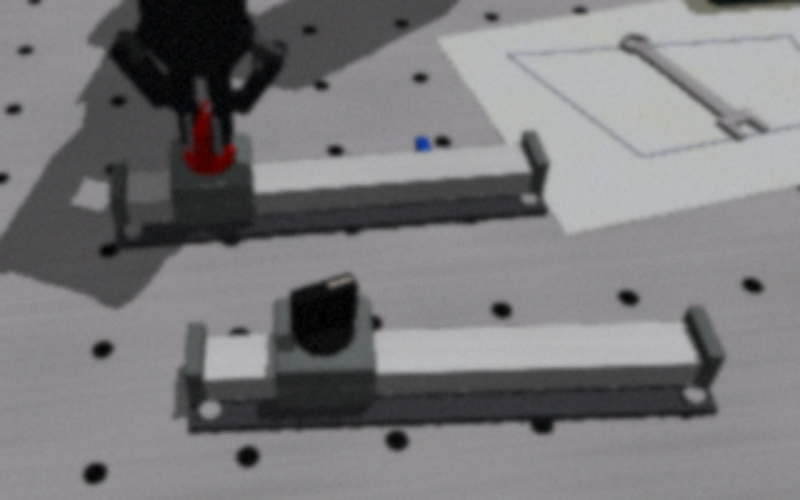

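The stop moved with the jaws and now covers the yellow clip in the scene view. The black stop looks unchanged. Now I'll turn the knob clockwise, which is +x about the tool.

Request:
{"op": "drive_tool", "data": {
  "increments": [
    [0,0,0,5,0,0,-1],
    [0,0,0,8,0,0,-1],
    [0,0,0,8,0,0,-1],
    [0,0,0,8,0,0,-1],
    [0,0,0,8,0,0,-1],
    [0,0,0,8,0,0,-1],
    [0,0,0,8,0,0,-1],
    [0,0,0,6,0,0,-1],
    [0,0,0,0,0,0,-1],
    [0,0,0,0,0,0,-1]
  ]
}}

```text
time_s: 8.05
eef_pos: [0.4748, -0.1119, 0.0837]
eef_rot: [0.568, 0.421, 0.567, -0.422]
wrist_force: [-6.0, -4.5, 10.0]
opening: 0.155
```

```bash
python3 - <<'E'
from h import *
from bench import ctrl,camera
o=ctrl.get_obs();print(o["time_s"],o["torque"])
plan(o,[.4755,-.111,o["eef_pos"][2]],[.249,.969])
E
```

```text
8.05 [-0.74549371  1.01840816 -0.0323498 ]
now [ 0.4748 -0.1119  0.0837] q [-0.474  0.201  1.944 -0.003  0.996 -0.766] F [-6.  -4.5 10. ] open 0.155
R [[-0.0, 0.957, 0.29], [-0.003, 0.29, -0.957], [-1.0, -0.001, 0.003]]
shift in tool [-0.      0.0009 -0.0007] rotvec deg [-58.74   0.11   0.12] shift in target-tool [0.     0.001  0.0004]
```

The tool turned about 59°, which puts the knob near 1.26 rad. I'll release, rise, and back away toward the start side so the cameras can see.

Request:
{"op": "drive_tool", "data": {
  "increments": [
    [0,0,0,0,0,0,-0.3],
    [0,0,0,0,0,0,0.3],
    [0,0,0,0,0,0,0.3],
    [0,0,0,0,0,0,0.3],
    [-0.03,0,0,0,0,0,0.3],
    [-0.05,0,0,0,0,0,0.3],
    [-0.05,0,0,0,0,0,0.3],
    [-0.03,0,0,0,0,0,0.3]
  ]
}}

```text
time_s: 9.05
eef_pos: [0.4755, -0.111, 0.2451]
eef_rot: [0.569, 0.422, 0.567, -0.421]
wrist_force: [-0.3, -0.1, 0.1]
opening: 0.652
```

Request:
{"op": "drive_tool", "data": {
  "increments": [
    [0,-0.015,0.045,0,0,0,0.3],
    [0,-0.015,0.045,0,0,0,0.3],
    [0,-0.015,0.045,0,0,0,0.3],
    [0,-0.015,0.045,0,0,0,0.3],
    [0,-0.015,0.045,0,0,0,0.3],
    [0,-0.015,0.045,0,0,0,0.3],
    [0,0,0,0,0,0,0.3],
    [0,0,0,0,0,0,0.3]
  ]
}}

```text
time_s: 10.05
eef_pos: [0.4665, -0.3947, 0.2417]
eef_rot: [0.567, 0.422, 0.568, -0.421]
wrist_force: [0.5, -0.1, -0.8]
opening: 0.648
```

```bash
python3 - <<'E'
from h import *
from bench import ctrl,camera
o=ctrl.get_obs();print(o["time_s"],o["eef_pos"],o["wrist_force"])
u0=np.array([.0165,1])
for n in("top","scene"):
    c=camera(n);cv2.imwrite(f"pics/{n}4.png",c["img"][:,:,::-1])
    for s,ce,m in blobs(c,(22,120,80),(35,255,255),8): print("yel",s,ce.round(1),onplane(c,*ce,.0175).round(4))
    T=c["world_from_camera"];v,u=np.mgrid[:384,:512];d=c["depth"]
    P=np.stack([(u-c["cx"])/c["fx"]*d,(v-c["cy"])/c["fy"]*d,d],-1)@T[:3,:3].T+T[:3,3]
    for nm,xr,yr in(("redbar",(.42,.54),(-.17,-.05)),("blackbar",(.6,.72),(-.1,.02))):
        m=(d>0)&(P[...,2]>.085)&(P[...,2]<.112)&(P[...,0]>xr[0])&(P[...,0]<xr[1])&(P[...,1]>yr[0])&(P[...,1]<yr[1])
        q=P[m]
        if len(q)>10:print(n,nm,len(q),cv2.minAreaRect((q[:,:2]*1000).astype(np.float32)))
E
```

```text
10.05 [ 0.46646026 -0.39469711  0.2416823 ] [ 0.49267641 -0.12517747 -0.75222979]
yel [309, 266, 8, 14, 77] [311.9 273.9] [ 0.4263 -0.1104  0.0175]
top redbar 408 ((474.9886779785156, -109.86528015136719), (14.267037391662598, 43.712467193603516), 16.447187423706055)
top blackbar 422 ((658.5941162109375, -42.89421463012695), (14.459957122802734, 43.920166015625), 14.865513801574707)
scene redbar 257 ((475.0101013183594, -109.35235595703125), (16.655132293701172, 44.218868255615234), 18.01280975341797)
scene blackbar 369 ((659.3533935546875, -41.91545104980469), (14.668734550476074, 43.64876937866211), 17.055150985717773)
```

View pics/top4.png

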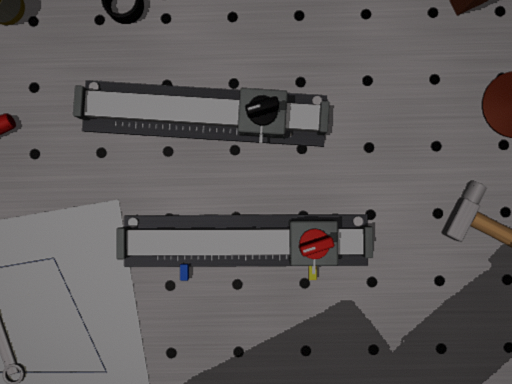

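The white pointer at (314,262) lines up with the yellow clip at (312,272). The bar stands at about 1.27 rad, and the black knob hasn't moved.

```bash
python3 -c "
from bench import hand_in
print(hand_in())"
```

```text
the job is handed in; nothing more can be done
None
```

I slid the red stop about 94 mm to the yellow clip, turned its knob clockwise until it was nearly at its end stop, let go and moved the arm clear. The job was handed in at about 10 s of the 32 s allowed.

Last checks, from the top and scene cameras:
- **Position:** the red knob's axis is about 1 to 2 mm from the yellow clip's middle along the rail, against a limit of 12 mm. The stop's white pointer lines up with the clip.
- **Lock:** the bar stands at about 1.27 rad from the top view and about 1.24 rad from the scene view, both above the 1.0 needed.
- **Black knob:** its centre moved less than 1 mm in both views. The top view shows its bar angle unchanged (15.1° before, 14.9° after). The scene view read about 2° more than before, which would be under 1 mm at the bar end and is probably edge noise.
- **Contact:** the gripper is about 0.28 m away from the stop, and the wrist force is near zero.

No check failed.

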